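# Sort turned parts at the inspection bench

## Task

Sort the five measured parts: stand the two brass ones upright in the yellow tray and the two silver steel ones upright in the blue tray, one to a compartment, and set the black tapered sleeve down into the tapered cup on the green base so that it nests loosely and upright; stop when it seats and never press it in. Let go of everything, and leave the V-block and the dial gauge where they are.

Things in the scene. Friction and masses are not known exactly. Their poses are not given: they have to be found in the camera images.
- brass_flange: Loose brass flanged bush, 160 g: round flange 38 mm across and 7 mm high at the bottom, then a plain cylinder 26 mm across up to the top at 52 mm, dark bore on top. Belongs in the yellow tray. Origin: centre of its underside, z up along its axis. Starts standing upright on the bench.
- brass_nipple: Loose brass nipple with a copper band, 180 g: lower part 32 mm across and 26 mm high, upper part 22 mm across from 28 mm up to the top at 60 mm, plain brass top. Belongs in the yellow tray. Origin: centre of its underside, z up along its axis. Starts standing upright on the bench.
- steel_spool: Loose bright steel spacer, 170 g: flange 36 mm across and 10 mm high at the bottom, then a cylinder 28 mm across up to the top at 50 mm, dark ring line and dark bore on top. Belongs in the blue tray. Origin: centre of its underside, z up along its axis. Starts standing upright on the bench.
- steel_shaft: Loose bright steel stepped shaft, 200 g: lower part 32 mm across and 30 mm high, upper part 20 mm across up to the top at 64 mm, plain top. Belongs in the blue tray. Origin: centre of its underside, z up along its axis. Starts standing upright on the bench.
- taper_sleeve: Loose black tapered sleeve, 200 g, small end down: 24 mm across at the bottom, widening evenly to 48 mm at 40 mm height, then a straight collar 48 mm across from 40 to 54 mm (top), grey disc on top. Grip it by the collar. Belongs in the taper cup. Origin: centre of its underside, z up along its axis. Starts standing upright on the bench.
- yellow_tray: Yellow open tray, fixed to the bench, 90 mm (its x) by 156 mm (its y), rim 20 mm high, walls and floor 4 mm thick. One divider across the middle makes two compartments, each 82 by 72 mm inside, their centres at y = +38 and -38 mm in the tray's frame. Origin: centre of its underside; z up.
- blue_tray: Blue open tray, otherwise the same as the yellow one: 90 mm (its x) by 156 mm (its y), rim 20 mm, walls and floor 4 mm, one divider, compartment centres at y = +38 and -38 mm. Fixed. Origin: centre of its underside; z up.
- taper_cup: Fixed grey conical cup on a green base plate 100 by 100 by 10 mm. Rim at 48 mm height, 53 mm across outside, 41 inside; the bore narrows downward with the sleeve's own taper. The seated sleeve has its underside about 21 mm above the cup's origin and touches only the conical wall; pressed (over 40 N) it would wedge. Origin: centre of the plate's underside, on the bore's axis; z up.
- v_block: Bystander: loose dark steel V-block, 50 by 50 by 34 mm, standing among the trays. Leave it alone. Origin: centre of its underside.
- dial_gauge: Bystander: loose black dial gauge lying flat, white face up, 54 mm across and 21 mm high, with a thin steel stem sticking out 21 mm along its x. Leave it alone. Origin: centre of the dial's underside.
Things that resemble listed ones, but are neither listed nor needed, are in the scene too. What is shaped like the blue_tray but turquoise is not meant. Leave any red look-alike of the brass_nipple alone.

How it is judged (in metres and radians):
At the end, for the whole second after the job is handed in: Brass parts in the yellow tray, steel in the blue, one per compartment on its floor, upright to 0.1 rad; sleeve in the cup within 6 mm of its axis, upright to 0.12 rad, underside at most 28 mm above the cup's origin; all released, at rest; V-block and dial gauge within 20 mm of their start (x of brass_flange in the frame of yellow_tray between -0.027 and 0.027 m and z of brass_flange in the frame of yellow_tray between 0 and 0.01 m and angle between each of brass_flange, brass_nipple, steel_spool, steel_shaft's own z axis and vertical below 0.1 rad and x of brass_nipple in the frame of yellow_tray between -0.027 and 0.027 m and z of brass_nipple in the frame of yellow_tray between 0 and 0.01 m and ((y of brass_flange in the frame of yellow_tray between 0.0155 and 0.0595 m and y of brass_nipple in the frame of yellow_tray between -0.0595 and -0.0155 m) or (y of brass_flange in the frame of yellow_tray between -0.0595 and -0.0155 m and y of brass_nipple in the frame of yellow_tray between 0.0155 and 0.0595 m)) and x of steel_spool in the frame of blue_tray between -0.027 and 0.027 m and z of steel_spool in the frame of blue_tray between 0 and 0.01 m and x of steel_shaft in the frame of blue_tray between -0.027 and 0.027 m and z of steel_shaft in the frame of blue_tray between 0 and 0.01 m and ((y of steel_spool in the frame of blue_tray between 0.0155 and 0.0595 m and y of steel_shaft in the frame of blue_tray between -0.0595 and -0.0155 m) or (y of steel_spool in the frame of blue_tray between -0.0595 and -0.0155 m and y of steel_shaft in the frame of blue_tray between 0.0155 and 0.0595 m)) and horizontal distance between taper_sleeve and taper_cup below 0.006 m and z of taper_sleeve in the frame of taper_cup below 0.028 m and angle between taper_sleeve's own z axis and vertical below 0.12 rad and linear speed of each of brass_flange, brass_nipple, steel_spool, steel_shaft, taper_sleeve below 0.02 m/s and distance of each of v_block, dial_gauge from where it was at the start of the episode below 0.02 m); the robot touches nothing.
It fails at once if the sleeve is pressed into the cup (more than 40 N between them) (contact force between taper_sleeve and taper_cup above 40 N).
It fails at once if the V-block or the dial gauge is pushed more than 20 mm (distance of any of v_block, dial_gauge from where it was at the start of the episode above 0.02 m).
It also fails if it takes over 128 s, if anything falls off the work surface, if the arm or the gripper's body presses on something with over 40 N, if the wrist force passes 120 N, or if a joint passes its speed limit or range.

## Robot

A 6-joint arm with a two-finger parallel gripper is mounted at the origin on the work surface. World frame = base frame: x ahead of the robot, y to its left, z up, the work surface at z = 0. Lengths are in m, angles in degrees, forces in N, time in s.
With the tool pointing down it reaches from about 0.4 to 0.825 m from the base axis. Payload 7 kg.
Tool frame: the origin (TCP) lies at the very end of the fingers, on their centre line; the grasp point (between the pads) lies hold_point_z behind it (hold_point_z is the distance from the TCP to the grasp point, in m); z points along the fingers, y is the line along which they close (so a half turn about z gives the same grasp; the last joint's range is limited). The gripper opens to 88 mm and grips with 3 to 60 N. Pads are 19 mm wide; open, the fingers measure 130 mm over their backs; the gripper's body (78 mm by 193 mm) begins 47 mm behind the grasp point.
Start: joints at [-51.102, 20.546, 0.682, 0, -70.136, -16.507], TCP at [0.257, -0.624, 0.227] pointing down, gripper open.
Joint ranges: [-176.03, 176.03], [-82.01, 121.73], [-58.28, 71.71], [-173.87, 95.51], [-174.79, -0.11], [-173.66, 173.66]. Speed limits (degrees/s): [136.94, 136.94, 172.46, 180, 180, 180].

## Interface

Orientations are given as [roll, pitch, yaw] about the fixed x, y, z axes, in that order (R = Rz(yaw) Ry(pitch) Rx(roll)).
In Python, from plant import get_obs, snapshot, close_job, hold_point_z gives the robot as it stands.
- The arm moves only by the tool play_rows, never from a script. Its argument "commands" is a list that holds one entry, the list of rows, each a list of 7 numbers: the shift along the tool's x, y, z in cm, then the turn, a rotation vector about the tool's x, y, z in degrees, then the opening, from 0 (shut) to 1 (fully open). In form: [[[x, y, z, ax, ay, az, fingers], ...]]. A call has 1 to 20 rows; each row is the pose to reach, as a shift and turn from the pose commanded when the call began, along the tool's axes at that moment; what a row does not reach only later rows make up. A row lasts 1/12 s, in which the tool goes at most 41.7 mm and 7.16 degrees, less where a joint would pass 70% of its speed; a pose out of reach is approached as far as the arm can. A call with a gripper value outside its range is refused whole. The fingers move at their own pace and stop on an object; the grip force is fixed at half the most. Time passes only in rows, so rows that repeat a pose let the fingers close. It gives the time, the measured TCP pose, the force, the opening and the grip force at its end, in the units of the state.
- get_obs(): the state, without advancing time (a new reading comes with each control period).
- snapshot(name): name is "scene" or "top" or "wrist"; returns a dict with "frame" (480x640x3 uint8, red, green, blue), "camera_matrix" (3x3 intrinsics, pixels), "origin" and "attitude" of the camera in the world. Camera axes: x right, y down, z forward; pixel columns grow to the right and rows downward; lengths in m; the calibration is good to about 2 mm. A picture is of the moment at which its call begins. There is no depth.
- close_job(): hands the job in; it is judged then, once.
The state is a dict: "clock": time; "joint_pos": joint angles; "qvel": joint speeds; "tau": joint torques, N m; "tool_pos": TCP position; "orientation": TCP orientation; "force": force on the tool from outside, world axes, zero at the start; "moment": the same for the moment, N m; "opening": finger opening in m; "gripper_force": force on a finger pad.
Only numpy, scipy, OpenCV 4.12 (cv2) and the standard library are available. Lean on these libraries where they do the work, as an engineer would, in place of code of your own. Each camera call takes 0.05 s, during which the arm holds its last target. There are 200 camera calls.

## Working session

There is one attempt and no reset: what is moved stays moved. The work goes in short steps, Python scripts to look and compute and a tool call to move; the robot and the scene stay as the last step left them, time stands still between calls to the robot, and variables do not carry over. Pictures are saved under pics/ and viewed, at most 14 in all, crops included, and the job is handed in when it is done.

Besides the shell and the picture viewer there is one more tool, called by a JSON object that holds its "op" and its "data". play_rows: Moves the arm, as the interface text tells. Its arguments: {"type":"object","properties":{"commands":{"type":"array","items":{"type":"array","items":{"type":"array","items":{"type":"number"}}}}},"required":["commands"]}

```bash
mkdir -p pics; ls
python3 - <<'E'
from plant import *
import cv2
print(hold_point_z, get_obs())
for n in("top","scene"):
    s=snapshot(n); cv2.imwrite(f"pics/{n}0.png",s["frame"][:,:,::-1]); print(n,s["camera_matrix"],s["origin"],s["attitude"])
E
```

```text
pics
0.0188 {'clock': 0.0, 'joint_pos': array([-5.11016049e+01,  2.05944585e+01,  6.31141660e-01, -2.20362833e-02,
       -7.01360738e+01, -1.65057283e+01]), 'qvel': array([ 0.02667132,  0.08420755,  0.15045924,  0.0585349 , -0.03538813,
        0.045913  ]), 'tau': array([-3.52452393e-03, -5.82719135e+01,  2.93039149e+01,  6.99730396e+00,
        6.58247009e-03, -1.91410527e-04]), 'tool_pos': array([ 0.25691021, -0.62363536,  0.22556255]), 'orientation': array([ 1.79898819e+02, -8.37974457e-03, -1.57614831e+02]), 'force': array([0.46158518, 0.91025563, 0.07213481]), 'moment': array([-0.03941691,  0.05404425,  0.00623781]), 'gripper_force': 0.0, 'opening': 0.08790659523040939}
top [[548.39442101   0.         319.83774909]
 [  0.         548.39442101 245.78305048]
 [  0.           0.           1.        ]] [0.39105151 0.01702956 1.09181572] [-175.47399627   -1.31195436  -88.67593905]
scene [[446.08994651   0.         321.11709778]
 [  0.         446.08994651 235.33514744]
 [  0.           0.           1.        ]] [0.93884376 0.23522213 0.71811927] [-143.05293607    0.4983089   114.01161948]
```

View pics/top0.png

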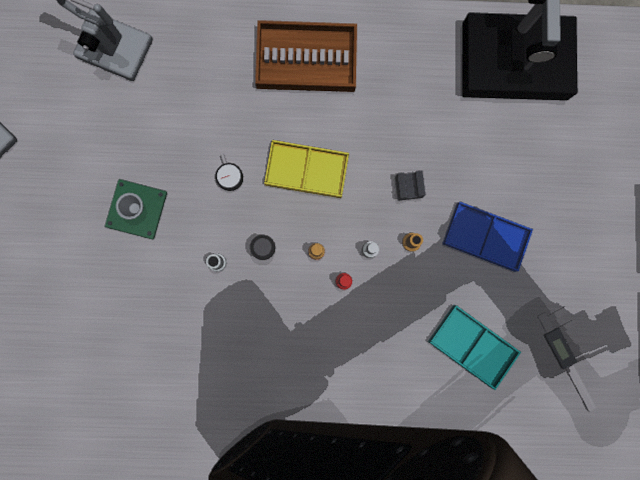

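View pics/scene0.png

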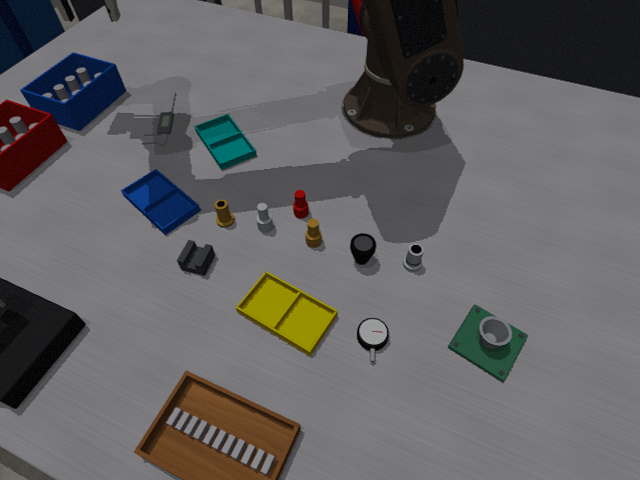

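Candidates in the top view:
- **Nipple:** brass at (316,251), versus the red look-alike at (344,281).
- **Flange bush:** brass with a dark bore at (412,241).
- **Steel shaft:** plain top at (370,249).
- **Spool:** dark bore at (214,262).
- **Sleeve:** (262,247).
- **Blue tray:** (487,237), versus turquoise at (474,346).
- **Other fixtures:** yellow tray (306,169), cup (130,207).

I'll check these in one close crop.

Run:
```python
import cv2,numpy as np
im=cv2.imread("pics/top0.png")
cv2.imwrite("pics/cropA.png",cv2.resize(im[225:300,195:435],None,fx=3.33,fy=3.33,interpolation=cv2.INTER_CUBIC))
b=cv2.resize(im[170:250,95:175],None,fx=5,fy=5,interpolation=cv2.INTER_CUBIC)
c=cv2.resize(im[195:275,440:540],None,fx=4,fy=4,interpolation=cv2.INTER_CUBIC)
c=cv2.copyMakeBorder(c,0,80,0,0,cv2.BORDER_CONSTANT)
cv2.imwrite("pics/cropB.png",np.hstack([b,c]))
hsv=cv2.cvtColor(im,cv2.COLOR_BGR2HSV)
for n,lo,hi in(("yellow",(25,150,60),(35,255,255)),("blue",(110,130,30),(125,255,255)),("green",(65,100,30),(85,255,130))):
    m=cv2.inRange(hsv,lo,hi); m=cv2.morphologyEx(m,cv2.MORPH_CLOSE,np.ones((5,5)))
    c=max(cv2.findContours(m,0,2)[0],key=cv2.contourArea)
    r=cv2.minAreaRect(c); print(n,r,cv2.boxPoints(r).round(1).tolist())
```

```text
yellow ((306.0946044921875, 168.4324188232422), (77.92511749267578, 44.880924224853516), 9.462322235107422) [[264.0, 184.1999969482422], [271.3999938964844, 139.89999389648438], [348.20001220703125, 152.6999969482422], [340.79998779296875, 197.0]]
blue ((487.9455871582031, 236.4554443359375), (80.05443572998047, 45.5673942565918), 20.854459762573242) [[442.3999938964844, 243.5], [458.70001220703125, 200.89999389648438], [533.5, 229.39999389648438], [517.2000122070312, 272.0]]
green ((135.6800537109375, 208.91580200195312), (50.236976623535156, 49.066307067871094), 14.743562698364258) [[105.0999984741211, 226.1999969482422], [117.5999984741211, 178.8000030517578], [166.1999969482422, 191.60000610351562], [153.6999969482422, 239.0]]
```

View pics/cropA.png

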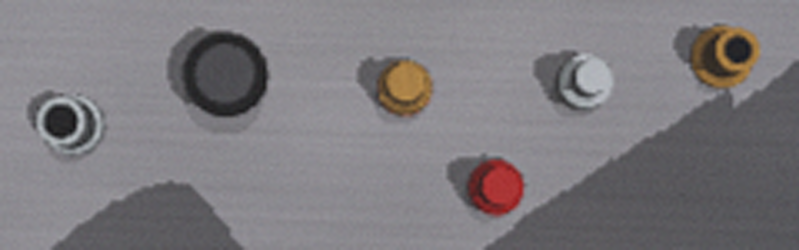

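View pics/cropB.png

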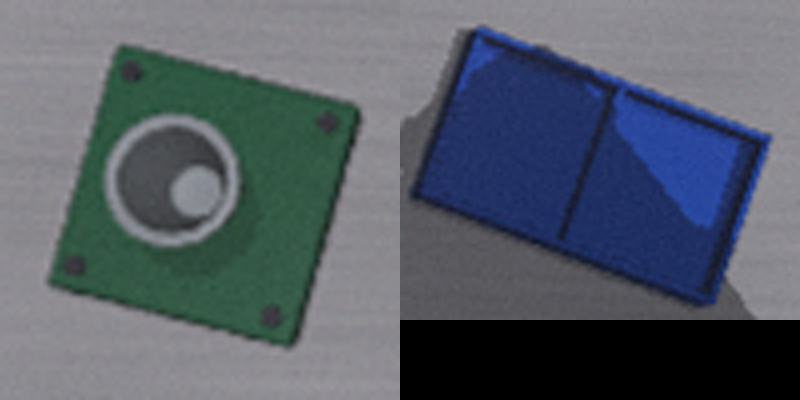

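The crop confirms each part by its top: spool bore (62,121), sleeve disc (226,73), nipple (407,81), shaft (595,76) and flange bore (738,50). The cup rim is centred at (173,180) in the left panel of the second crop. Next I'll convert to positions and cross-check with the scene camera.

```bash
cat > h.py <<'E'
import numpy as np
from scipy.spatial.transform import Rotation as R
C={"top":([[548.39442101,0,319.83774909],[0,548.39442101,245.78305048],[0,0,1]],[0.39105151,0.01702956,1.09181572],[-175.47399627,-1.31195436,-88.67593905]),
"scene":([[446.08994651,0,321.11709778],[0,446.08994651,235.33514744],[0,0,1]],[0.93884376,0.23522213,0.71811927],[-143.05293607,0.4983089,114.01161948])}
def ray(c,u,v):
    K,o,a=C[c] if isinstance(c,str) else (c["camera_matrix"],c["origin"],c["attitude"])
    return np.array(o),R.from_euler("xyz",a,degrees=True).as_matrix()@np.linalg.solve(np.array(K),[u,v,1.])
def w(c,u,v,z):
    o,d=ray(c,u,v); return (o+d*(z-o[2])/d[2])
def proj(c,p):
    K,o,a=C[c] if isinstance(c,str) else (c["camera_matrix"],c["origin"],c["attitude"])
    q=np.array(K)@(R.from_euler("xyz",a,degrees=True).as_matrix().T@(np.array(p)-o)); return q[:2]/q[2]
E
python3 - <<'E'
from h import *
import cv2
P=dict(spool=(62,121,.05),sleeve=(226,73,.054),nipple=(407,81,.06),shaft=(595,76,.064),flange=(738,50,.052))
sc=cv2.imread("pics/scene0.png")
for n,(x,y,z) in P.items():
    p=w("top",195+(x+.5)/3.33-.5,225+(y+.5)/3.33-.5,z); q=proj("scene",p); print(n,p[:2].round(4),q.round(1))
    cv2.circle(sc,tuple(int(round(t)) for t in q),1,(255,0,255),-1)
cup=w("top",129.2,205.6,.048); q=proj("scene",cup);print("cup",cup.round(4),q.round(1)); cv2.circle(sc,tuple(int(round(t)) for t in q),1,(255,0,255),-1)
for n,b in dict(yellow=[[264.0,184.2],[271.4,139.9],[348.2,152.7],[340.8,197.0]],blue=[[442.4,243.5],[458.7,200.9],[533.5,229.4],[517.2,272.0]],green=[[105.1,226.2],[117.6,178.8],[166.2,191.6],[153.7,239]]).items():
    z=.01 if n=="green" else .02
    q=np.array([w("top",u,v,z)[:2] for u,v in b]); c=q.mean(0); d=(q[0]+q[1]-q[2]-q[3])/2; L=np.linalg.norm(d); e=d/L
    print(n,c.round(4),"L",L.round(4),"yaxis",e.round(3),"comps",(c+.038*e).round(4),(c-.038*e).round(4))
    for s in(1,-1):
        t=proj("scene",[*(c+s*.038*e),.004]); cv2.circle(sc,tuple(int(round(v)) for v in t),1,(255,0,255),-1)
a=cv2.resize(sc[160:360,115:535],None,fx=1.9,fy=1.9,interpolation=cv2.INTER_CUBIC); cv2.imwrite("pics/sc1.png",a)
E
```

```text
spool [0.4402 0.1962] [415.7 248.4]
sleeve [0.4695 0.1037] [362.8 242.6]
nipple [0.4671 0.0007] [312.4 222.1]
shaft [ 0.4723 -0.1055] [261.3 205.6]
flange [ 0.4902 -0.189 ] [220.6 203. ]
cup [0.542  0.3601 0.048 ] [495.2 329.5]
yellow [0.6296 0.0252] L 0.1543 yaxis [0.139 0.99 ] comps [0.6349 0.0628] [ 0.6244 -0.0125]
blue [ 0.5034 -0.3376] L 0.158 yaxis [0.335 0.942] comps [ 0.5161 -0.3018] [ 0.4907 -0.3734]
green [0.5414 0.3596] L 0.0992 yaxis [0.231 0.973] comps [0.5502 0.3965] [0.5326 0.3226]
```

View pics/sc1.png

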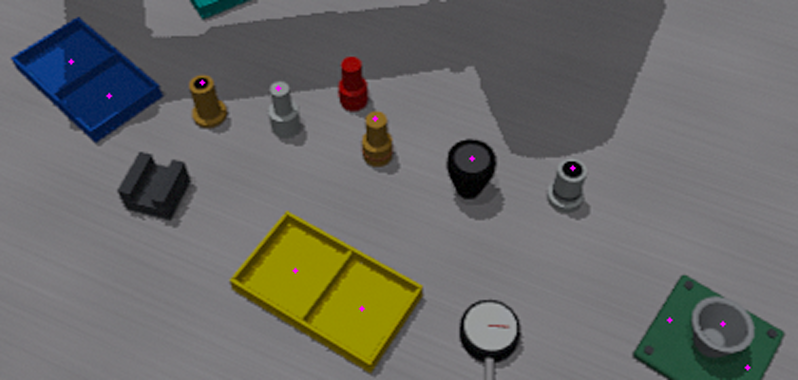

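Reprojection agrees with the scene camera: each dot lands on its part's top, its tray compartment or the cup centre. First move: above the brass flange with tool yaw at -90.

{"op": "play_rows", "data": {"commands": [[[-38.1,31.3,0,0,0,-67.6,1],[-38.1,31.3,0,0,0,-67.6,1],[-38.1,31.3,0,0,0,-67.6,1],[-38.1,31.3,0,0,0,-67.6,1],[-38.1,31.3,0,0,0,-67.6,1],[-38.1,31.3,0,0,0,-67.6,1],[-38.1,31.3,0,0,0,-67.6,1],[-38.1,31.3,0,0,0,-67.6,1],[-38.1,31.3,0,0,0,-67.6,1],[-38.1,31.3,0,0,0,-67.6,1],[-38.1,31.3,0,0,0,-67.6,1],[-38.1,31.3,0,0,0,-67.6,1],[-38.1,31.3,0,0,0,-67.6,1],[-38.1,31.3,0,0,0,-67.6,1],[-38.1,31.3,0,0,0,-67.6,0.8],[-38.1,31.3,0,0,0,-67.6,0.8],[-38.1,31.3,0,0,0,-67.6,0.8]]]}}

```text
clock: 1.52
tool_pos: [0.4896, -0.1905, 0.2265]
orientation: [180.0, 0.0, -90.1]
force: [0.4, -0.3, -0.2]
opening: 0.0734
gripper_force: 0.0
```

{"op": "play_rows", "data": {"commands": [[[-0.1,0,10,0,0,0,0.7],[-0.1,0,10,0,0,0,0.7],[-0.1,0,10,0,0,0,0.7],[-0.1,0,13.5,0,0,0,0.7],[-0.1,0,17,0,0,0,0.7],[-0.1,0,20.1,0,0,0,0.7],[-0.1,0,20.1,0,0,0,0.7],[-0.1,0,20.1,0,0,0,0],[-0.1,0,20.1,0,0,0,0],[-0.1,0,20.1,0,0,0,0],[-0.1,0,20.1,0,0,0,0],[-0.1,0,20.1,0,0,0,0],[-0.1,0,20.1,0,0,0,0],[-0.1,0,20.1,0,0,0,0]]]}}

```text
clock: 2.68
tool_pos: [0.4906, -0.1886, 0.0265]
orientation: [-179.9, -0.0, -90.0]
force: [-1.8, 1.8, 8.3]
opening: 0.0247
gripper_force: 30.0
```

{"op": "play_rows", "data": {"commands": [[[0,0,-4,0,0,0,0],[0,0,-8,0,0,0,0],[-3,-2.3,-9,0,0,0,0],[-6,-4.6,-9,0,0,0,0],[-9,-6.9,-9,0,0,0,0],[-12,-9.2,-9,0,0,0,0],[-15,-11.5,-9,0,0,0,0],[-17.6,-13.4,-9,0,0,0,0],[-17.6,-13.4,-9,0,0,0,0],[-17.6,-13.4,-6,0,0,0,0],[-17.6,-13.4,-3.5,0,0,0,0],[-17.6,-13.4,-1.8,0,0,0,0],[-17.6,-13.4,-1,0,0,0,0],[-17.6,-13.4,-1,0,0,0,0]]]}}

```text
clock: 3.85
tool_pos: [0.6226, -0.0129, 0.0334]
orientation: [179.8, -0.1, -90.0]
force: [0.1, 1.2, -1.8]
opening: 0.0244
gripper_force: 30.0
```

{"op": "play_rows", "data": {"commands": [[[0,0,0.3,0,0,0,0],[0,0,0.5,0,0,0,0],[0,0,0.5,0,0,0,0]]]}}

```text
clock: 4.1
tool_pos: [0.6247, -0.0125, 0.0314]
orientation: [-179.9, 0.0, -90.0]
force: [0.7, 0.0, -1.7]
opening: 0.0248
gripper_force: 30.0
```

{"op": "play_rows", "data": {"commands": [[[0,0,0.1,0,0,0,0.6],[0,0,0.1,0,0,0,0.6],[0,0,0.1,0,0,0,0.6],[0,0,0.1,0,0,0,0.6],[0,0,-4,0,0,0,0.6],[0,0,-8,0,0,0,0.7],[-0.3,4,-9,0,0,0,0.7],[-0.6,8,-9,0,0,0,0.7],[-1,12,-9,0,0,0,0.7],[-1.3,15.7,-9,0,0,0,0.7],[-1.3,15.7,-9,0,0,0,0.7],[-1.3,15.7,-9,0,0,0,0.7]]]}}

```text
clock: 5.1
tool_pos: [0.4659, 0.0005, 0.1216]
orientation: [-179.9, 0.0, -89.9]
force: [0.7, -0.4, -0.5]
opening: 0.0612
gripper_force: 0.0
```

Run:
```python
from plant import *
from h import *
import cv2
s=snapshot("wrist"); t=snapshot("top")
print(s["origin"],s["attitude"]);
a=cv2.resize(t["frame"][125:285,200:440,::-1],None,fx=2.5,fy=2.5); a=a[:,:480] if 0 else a
b=cv2.resize(s["frame"][:,:,::-1],None,fx=.5,fy=.5)
cv2.imwrite("pics/t2.png",a[:400,:600]); 
np.savez("w2.npz",**s); cv2.imwrite("pics/w2.png",s["frame"][:,:,::-1])
for _ in range(4): print(get_obs()["tool_pos"])
print(s["camera_matrix"].tolist(), proj(s,[.4671,.0007,.06]))
```

```text
[ 0.46556804 -0.06901419  0.27975365] [ 1.65022401e+02  8.83488120e-02 -1.79953074e+02]
[0.46821172 0.00083526 0.12143279]
[0.46821172 0.00083526 0.12143279]
[0.46821172 0.00083526 0.12143279]
[0.46821172 0.00083526 0.12143279]
[[415.68743191680954, 0.0, 319.00264311846286], [0.0, 415.68743191680954, 239.3054596094774], [0.0, 0.0, 1.0]] [316.74611946 258.34845249]
```

View pics/w2.png

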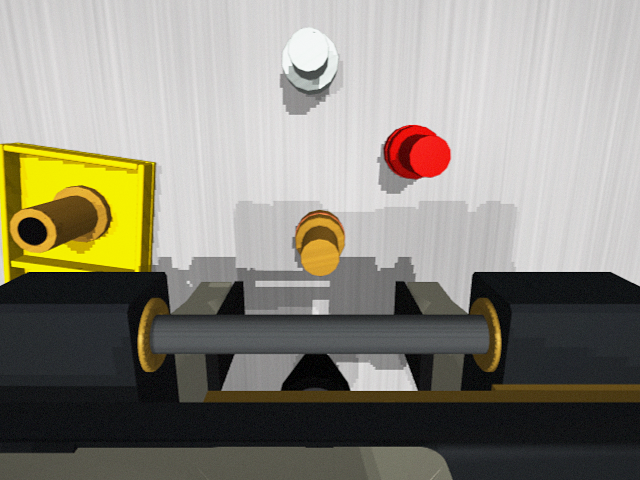

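View pics/t2.png

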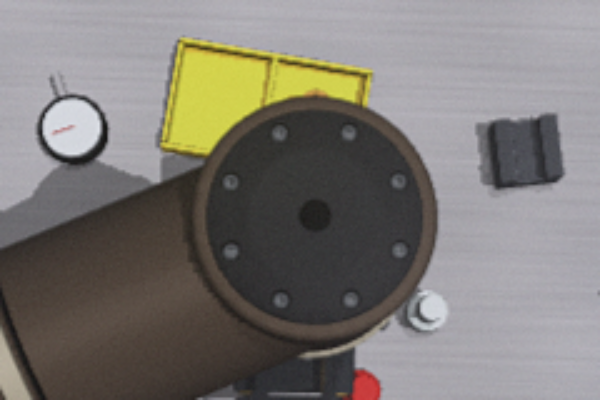

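The wrist view shows the flange standing upright in its compartment. The nipple at (320,257) is where expected.

{"op": "play_rows", "data": {"commands": [[[0,0,4,0,0,0,0.7],[0,0,7,0,0,0,0.7],[0,0,8.7,0,0,0,0.7],[0,0,8.7,0,0,0,0.7],[0,0,8.7,0,0,0,0],[0,0,8.7,0,0,0,0],[0,0,8.7,0,0,0,0],[0,0,8.7,0,0,0,0],[0,0,8.7,0,0,0,0],[0,0,8.7,0,0,0,0],[0,0,8.7,0,0,0,0],[0,0,8.7,0,0,0,0]]]}}

```text
clock: 6.2
tool_pos: [0.4672, 0.0005, 0.034]
orientation: [-180.0, 0.0, -90.0]
force: [-2.1, -0.2, 4.5]
opening: 0.0207
gripper_force: 30.0
```

{"op": "play_rows", "data": {"commands": [[[0,0,-4,0,0,0,0],[0,0,-8,0,0,0,0],[-1.5,-4,-9,0,0,0,0],[-3,-8,-9,0,0,0,0],[-4.5,-12,-9,0,0,0,0],[-6.2,-15,-9,0,0,0,0],[-6.2,-16.8,-9,0,0,0,0],[-6.2,-16.8,-9,0,0,0,0],[-6.2,-16.8,-6,0,0,0,0],[-6.2,-16.8,-3,0,0,0,0],[-6.2,-16.8,-1.5,0,0,0,0],[-6.2,-16.8,-0.8,0,0,0,0],[-6.2,-16.8,-0.5,0,0,0,0],[-6.2,-16.8,-0.5,0,0,0,0],[-6.2,-16.8,-0.5,0,0,0,0]]]}}

```text
clock: 7.45
tool_pos: [0.6355, 0.0625, 0.0392]
orientation: [-179.9, 0.0, -90.0]
force: [-0.3, 0.8, -1.5]
opening: 0.0207
gripper_force: 30.0
```

{"op": "play_rows", "data": {"commands": [[[0,0,0.1,0,0,0,0.6],[0,0,0.1,0,0,0,0.6],[0,0,0.1,0,0,0,0.6],[0,0,0.1,0,0,0,0.6],[0,0,-4,0,0,0,0.6],[0,0,-8,0,0,0,0.7],[2.8,2.7,-9,0,0,0,0.7],[5.6,5.4,-9,0,0,0,0.7],[8.4,8.1,-9,0,0,0,0.7],[11.2,10.8,-9,0,0,0,0.7],[14,13.5,-9,0,0,0,0.7],[16.8,16.3,-9,0,0,0,0.7],[16.8,16.3,-9,0,0,0,0.7],[16.8,16.3,-9,0,0,0,0.7],[16.8,16.3,-5,0,0,0,0.7],[16.8,16.3,-2,0,0,0,0.7],[16.8,16.3,0.1,0,0,0,0.7],[16.8,16.3,0.1,0,0,0,0.7]]]}}

```text
clock: 8.95
tool_pos: [0.4702, -0.1054, 0.034]
orientation: [179.6, -0.0, -90.0]
force: [-0.7, -0.4, -0.9]
opening: 0.0615
gripper_force: 0.0
```

{"op": "play_rows", "data": {"commands": [[[0,0,0,0,0,0,0],[0,0,0,0,0,0,0],[0,0,0,0,0,0,0],[0,0,0,0,0,0,0],[0,0,0,0,0,0,0],[0,0,0,0,0,0,0],[0,0,0,0,0,0,0],[0,0,0,0,0,0,0]]]}}

```text
clock: 9.62
tool_pos: [0.4722, -0.1056, 0.0379]
orientation: [-180.0, 0.0, -90.0]
force: [-1.3, -0.1, 3.3]
opening: 0.0186
gripper_force: 30.0
```

{"op": "play_rows", "data": {"commands": [[[0,0,-4,0,0,0,0],[0,0,-8,0,0,0,0],[4,-0.3,-9,0,0,0,0],[8,-0.6,-9,0,0,0,0],[12,-0.9,-9,0,0,0,0],[16,-1.2,-9,0,0,0,0],[20,-1.5,-9,0,0,0,0],[24,-1.8,-9,0,0,0,0],[26.8,-1.9,-9,0,0,0,0],[26.8,-1.9,-9,0,0,0,0],[26.8,-1.9,-9,0,0,0,0],[26.8,-1.9,-6,0,0,0,0],[26.8,-1.9,-3,0,0,0,0],[26.8,-1.9,-1.5,0,0,0,0],[26.8,-1.9,-0.8,0,0,0,0],[26.8,-1.9,-0.5,0,0,0,0],[26.8,-1.9,-0.5,0,0,0,0],[26.8,-1.9,-0.5,0,0,0,0]]]}}

```text
clock: 11.12
tool_pos: [0.492, -0.3733, 0.0436]
orientation: [-179.9, -0.0, -90.0]
force: [0.1, -0.4, -1.7]
opening: 0.0186
gripper_force: 30.0
```

{"op": "play_rows", "data": {"commands": [[[0,0,0.1,0,0,0,0.6],[0,0,0.1,0,0,0,0.6],[0,0,0.1,0,0,0,0.6],[0,0,0.1,0,0,0,0.6],[0,0,-4,0,0,0,0.6],[0,0,-8,0,0,0,0.7],[-4,0.4,-10,0,0,0,0.7],[-57,5.2,-10,0,0,0,0.7],[-57,5.2,-10,0,0,0,0.7],[-57,5.2,-10,0,0,0,0.7],[-57,5.2,-10,0,0,0,0.7],[-57,5.2,-10,0,0,0,0.7],[-57,5.2,-10,0,0,0,0.7],[-57,5.2,-10,0,0,0,0.7],[-57,5.2,-10,0,0,0,0.7],[-57,5.2,-10,0,0,0,0.7],[-57,5.2,-10,0,0,0,0.7],[-57,5.2,-10,0,0,0,0.7],[-57,5.2,-10,0,0,0,0.7],[-57,5.2,-10,0,0,0,0.7]]]}}

```text
clock: 12.78
tool_pos: [0.4388, 0.1992, 0.1433]
orientation: [-179.9, 0.1, -90.0]
force: [1.3, 0.2, 0.0]
opening: 0.0612
gripper_force: 0.0
```

{"op": "play_rows", "data": {"commands": [[[0,0,0,0,0,0,0.7],[0,0,0,0,0,0,0.7],[0,0,0,0,0,0,0.7]]]}}

```text
clock: 13.03
tool_pos: [0.4389, 0.1964, 0.1426]
orientation: [180.0, -0.0, -90.0]
force: [-0.1, 0.4, 0.1]
opening: 0.0614
gripper_force: 0.0
```

{"op": "play_rows", "data": {"commands": [[[0,0,4,0,0,0,0.7],[0,0,8,0,0,0,0.7],[0,0,11,0,0,0,0.7],[0,0,11.8,0,0,0,0.7],[0,0,11.8,0,0,0,0.7],[0,0,11.8,0,0,0,0],[0,0,11.8,0,0,0,0],[0,0,11.8,0,0,0,0],[0,0,11.8,0,0,0,0],[0,0,11.8,0,0,0,0],[0,0,11.8,0,0,0,0],[0,0,11.8,0,0,0,0]]]}}

```text
clock: 14.03
tool_pos: [0.4395, 0.1968, 0.0252]
orientation: [-180.0, 0.0, -90.0]
force: [-1.6, 1.2, 6.6]
opening: 0.0264
gripper_force: 30.0
```

{"op": "play_rows", "data": {"commands": [[[0,0,-4,0,0,0,0],[0,0,-8,0,0,0,0],[4,-0.6,-11,0,0,0,0],[49.8,-7.6,-11,0,0,0,0],[49.8,-7.6,-11,0,0,0,0],[49.8,-7.6,-11,0,0,0,0],[49.8,-7.6,-11,0,0,0,0],[49.8,-7.6,-11,0,0,0,0],[49.8,-7.6,-11,0,0,0,0],[49.8,-7.6,-11,0,0,0,0],[49.8,-7.6,-11,0,0,0,0],[49.8,-7.6,-11,0,0,0,0],[49.8,-7.6,-11,0,0,0,0],[49.8,-7.6,-11,0,0,0,0],[49.8,-7.6,-11,0,0,0,0],[49.8,-7.6,-11,0,0,0,0],[49.8,-7.6,-11,0,0,0,0],[49.8,-7.6,-7,0,0,0,0],[49.8,-7.6,-3,0,0,0,0],[49.8,-7.6,-3,0,0,0,0]]]}}

```text
clock: 15.7
tool_pos: [0.51, -0.2985, 0.0478]
orientation: [179.4, 0.3, -90.1]
force: [-1.4, 1.2, -3.7]
opening: 0.0267
gripper_force: 30.0
```

{"op": "play_rows", "data": {"commands": [[[0,0,1.2,0,0,0,0],[0,0,2.1,0,0,0,0],[0,0,2.5,0,0,0,0],[0,0,2.5,0,0,0,0],[0,0,2.5,0,0,0,0]]]}}

```text
clock: 16.12
tool_pos: [0.5157, -0.3014, 0.0306]
orientation: [-179.9, -0.0, -90.0]
force: [0.3, -0.0, -1.0]
opening: 0.0262
gripper_force: 30.0
```

{"op": "play_rows", "data": {"commands": [[[0,0,0.1,0,0,0,0.6],[0,0,0.1,0,0,0,0.6],[0,0,0.1,0,0,0,0.6],[0,0,0.1,0,0,0,0.6],[0,0,-4,0,0,0,0.6],[0,0,-8,0,0,0,0.85],[-4,0.4,-11,0,0,0,0.85],[-40.5,4.6,-11,0,0,0,0.85],[-40.5,4.6,-11,0,0,0,0.85],[-40.5,4.6,-11,0,0,0,0.85],[-40.5,4.6,-11,0,0,0,0.85],[-40.5,4.6,-11,0,0,0,0.85],[-40.5,4.6,-11,0,0,0,0.85],[-40.5,4.6,-11,0,0,0,0.85],[-40.5,4.6,-11,0,0,0,0.85],[-40.5,4.6,-11,0,0,0,0.85],[-40.5,4.6,-11,0,0,0,0.85],[-40.5,4.6,-11,0,0,0,0.85],[-40.5,4.6,-11,0,0,0,0.85],[-40.5,4.6,-11,0,0,0,0.85]]]}}

```text
clock: 17.78
tool_pos: [0.4691, 0.1026, 0.1396]
orientation: [180.0, -0.0, -90.1]
force: [0.5, 0.1, -0.1]
opening: 0.0746
gripper_force: 0.0
```

Run:
```python
from plant import *
from h import *
import cv2
s=snapshot("wrist"); t=snapshot("top")
o=get_obs(); print(o["tool_pos"],o["opening"],proj(s,[.4695,.1037,.054]))
b=s["frame"][120:480,:,::-1].copy(); cv2.imwrite("pics/w3.png",b)
cv2.imwrite("pics/t3.png",cv2.resize(t["frame"][130:290,380:540,::-1],None,fx=3,fy=3))
```

```text
[0.46925882 0.10220778 0.13953793] 0.07435682100520062 [318.09307239 248.07006685]
```

View pics/w3.png

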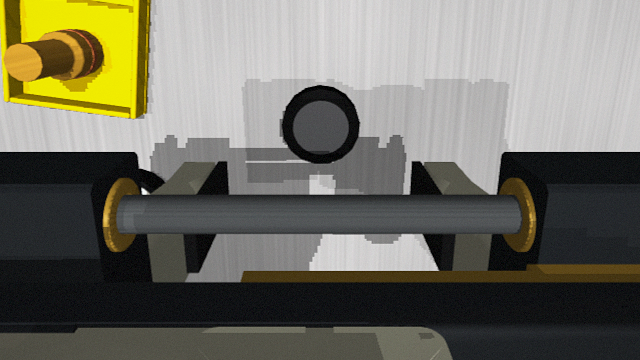

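View pics/t3.png

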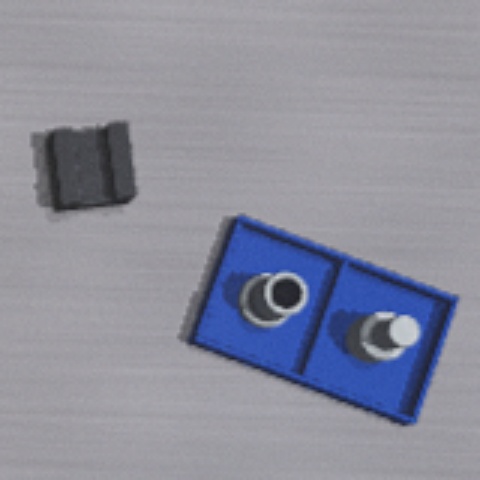

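The spool and shaft stand upright in the blue tray, and the nipple stands in the yellow one. The sleeve at wrist (320,244) is centred between the fingers, so I'll grip it now.

{"op": "play_rows", "data": {"commands": [[[0,0,4,0,0,0,0.85],[0,0,8,0,0,0,0.85],[0,0,10,0,0,0,0.85],[0,0,10.8,0,0,0,0.85],[0,0,10.8,0,0,0,0.85],[0,0,10.8,0,0,0,0],[0,0,10.8,0,0,0,0],[0,0,10.8,0,0,0,0],[0,0,10.8,0,0,0,0],[0,0,10.8,0,0,0,0],[0,0,10.8,0,0,0,0],[0,0,10.8,0,0,0,0]]]}}

```text
clock: 18.88
tool_pos: [0.4697, 0.1038, 0.0325]
orientation: [-179.9, 0.0, -90.0]
force: [-1.4, 0.4, 8.5]
opening: 0.0469
gripper_force: 30.0
```

{"op": "play_rows", "data": {"commands": [[[0,0,-4,0,0,0,0],[0,0,-8,0,0,0,0],[-3,-1,-10,0,0,0,0],[-25.6,-7.2,-10,0,0,0,0],[-25.6,-7.2,-10,0,0,0,0],[-25.6,-7.2,-10,0,0,0,0],[-25.6,-7.2,-10,0,0,0,0],[-25.6,-7.2,-10,0,0,0,0],[-25.6,-7.2,-10,0,0,0,0],[-25.6,-7.2,-10,0,0,0,0],[-25.6,-7.2,-10,0,0,0,0],[-25.6,-7.2,-10,0,0,0,0],[-25.6,-7.2,-10,0,0,0,0],[-25.6,-7.2,-7,0,0,0,0],[-25.6,-7.2,-7,0,0,0,0],[-25.6,-7.2,-7,0,0,0,0]]]}}

```text
clock: 20.22
tool_pos: [0.5402, 0.3575, 0.1006]
orientation: [179.9, -0.2, -90.1]
force: [0.9, -0.3, -1.5]
opening: 0.0471
gripper_force: 30.0
```

Run:
```python
from plant import *
from h import *
import cv2
s=snapshot("wrist"); t=snapshot("scene")
o=get_obs(); print(o["tool_pos"],o["force"],o["opening"],"wrist pred cup rim",proj(s,[.542,.3601,.048]),"scene pred sleeve top",proj("scene",[.542,.3601,.124]),"cup",proj("scene",[.542,.3601,.048]))
a=s["frame"][120:480,:,::-1]; a=cv2.resize(a[:,120:520],(400,360))
b=cv2.resize(t["frame"][270:390,430:560,::-1],(390,360),interpolation=cv2.INTER_CUBIC)
cv2.imwrite("pics/c4.png",np.hstack([a,b]))
```

```text
[0.54164325 0.35906954 0.10269349] [ 0.50193211  0.26482133 -1.57654779] 0.04706717084940323 wrist pred cup rim [315.20429616 268.02811505] scene pred sleeve top [510.78299057 307.33355431] cup [495.21395323 329.53229967]
```

View pics/c4.png

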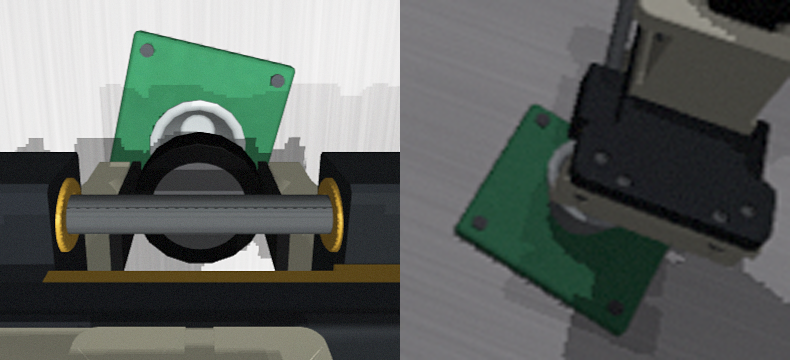

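The sleeve hangs over the cup: rim centre is at about column 316 in the wrist view, collar at 318, within about 1 mm. I'll lower it in stages and watch the force.

{"op": "play_rows", "data": {"commands": [[[0,-0.07,1.5,0,0,0,0],[0,-0.07,3,0,0,0,0],[0,-0.07,3.5,0,0,0,0],[0,-0.07,3.8,0,0,0,0],[0,-0.07,4.0,0,0,0,0],[0,-0.07,4.0,0,0,0,0],[0,-0.07,4.0,0,0,0,0]]]}}

```text
clock: 20.9
tool_pos: [0.5423, 0.3598, 0.0625]
orientation: [-179.9, 0.0, -90.0]
force: [-0.3, -0.0, -2.4]
opening: 0.0471
gripper_force: 30.0
```

{"op": "play_rows", "data": {"commands": [[[0,0,0.1,0,0,0,0],[0,0,0.2,0,0,0,0],[0,0,0.3,0,0,0,0],[0,0,0.3,0,0,0,0],[0,0,0.3,0,0,0,0]]]}}

```text
clock: 21.32
tool_pos: [0.5419, 0.3594, 0.0585]
orientation: [180.0, -0.0, -90.0]
force: [0.0, -0.5, -2.2]
opening: 0.0469
gripper_force: 30.0
```

{"op": "play_rows", "data": {"commands": [[[0,0,0.1,0,0,0,0],[0,0,0.2,0,0,0,0],[0,0,0.3,0,0,0,0],[0,0,0.3,0,0,0,0],[0,0,0.3,0,0,0,0]]]}}

```text
clock: 21.73
tool_pos: [0.5419, 0.3596, 0.0555]
orientation: [-180.0, 0.0, -90.0]
force: [-0.4, 0.6, -2.3]
opening: 0.047
gripper_force: 30.0
```

{"op": "play_rows", "data": {"commands": [[[0,0,0.1,0,0,0,0],[0,0,0.1,0,0,0,0],[0,0,0.1,0,0,0,0]]]}}

```text
clock: 21.98
tool_pos: [0.5419, 0.3597, 0.0548]
orientation: [-180.0, 0.0, -90.0]
force: [-2.5, 2.1, 0.2]
opening: 0.0468
gripper_force: 30.0
```

First contact is light (about 2 N) and off to one side, so I'll shift 0.5 mm to centre it and ease down a little.

{"op": "play_rows", "data": {"commands": [[[-0.05,0.06,0,0,0,0,0],[-0.05,0.06,0,0,0,0,0],[-0.05,0.06,0.03,0,0,0,0],[-0.05,0.06,0.03,0,0,0,0]]]}}

```text
clock: 22.32
tool_pos: [0.5417, 0.36, 0.0545]
orientation: [-180.0, 0.0, -90.0]
force: [1.2, -0.2, -0.2]
opening: 0.0472
gripper_force: 30.0
```

{"op": "play_rows", "data": {"commands": [[[0,0,0.03,0,0,0,0],[0,0,0.03,0,0,0,0],[0,0,0.03,0,0,0,0]]]}}

```text
clock: 22.57
tool_pos: [0.5417, 0.3601, 0.0543]
orientation: [-180.0, 0.0, -90.0]
force: [1.2, -0.6, 1.3]
opening: 0.0471
gripper_force: 30.0
```

It's seated lightly. I'll release and lift clear.

{"op": "play_rows", "data": {"commands": [[[0,0,0,0,0,0,0.62],[0,0,0,0,0,0,0.7],[0,0,0,0,0,0,0.85],[0,0,0,0,0,0,0.85],[0,0,0,0,0,0,0.85],[0,0,-2,0,0,0,0.85],[0,0,-5,0,0,0,0.85],[0,0,-9,0,0,0,0.85],[0,0,-12,0,0,0,0.85],[12,12,-16,0,0,0,0.85],[24,12,-16,0,0,0,0.85],[24,12,-16,0,0,0,0.85],[24,12,-16,0,0,0,0.85],[24,12,-16,0,0,0,0.85],[24,12,-16,0,0,0,0.85],[24,12,-16,0,0,0,0.85]]]}}

```text
clock: 23.9
tool_pos: [0.4191, 0.1169, 0.2145]
orientation: [-180.0, 0.0, -90.0]
force: [-0.4, -0.1, 0.3]
opening: 0.0745
gripper_force: 0.0
```

Run:
```python
from plant import *
from h import *
import cv2
t=snapshot("top"); s=snapshot("scene")
print(get_obs()["clock"],"pred top disc",proj("top",[.542,.3601,.075]),proj("scene",[.542,.3601,.075]))
a=t["frame"][130:280,95:545,::-1]; a=cv2.resize(a,None,fx=1.77,fy=1.77)
b=s["frame"][160:380,110:560,::-1]; b=cv2.resize(b[:,:],None,fx=1.5,fy=1.5)
b=cv2.copyMakeBorder(b,0,0,0,a.shape[1]-b.shape[1],0) if a.shape[1]>b.shape[1] else b[:,:a.shape[1]]
cv2.imwrite("pics/f5.png",np.vstack([a,b])); print(np.vstack([a,b]).shape)
```

```text
24.0 pred top disc [124.49286125 203.37488916] [500.43537085 322.08746428]
(596, 796, 3)
```

View pics/f5.png

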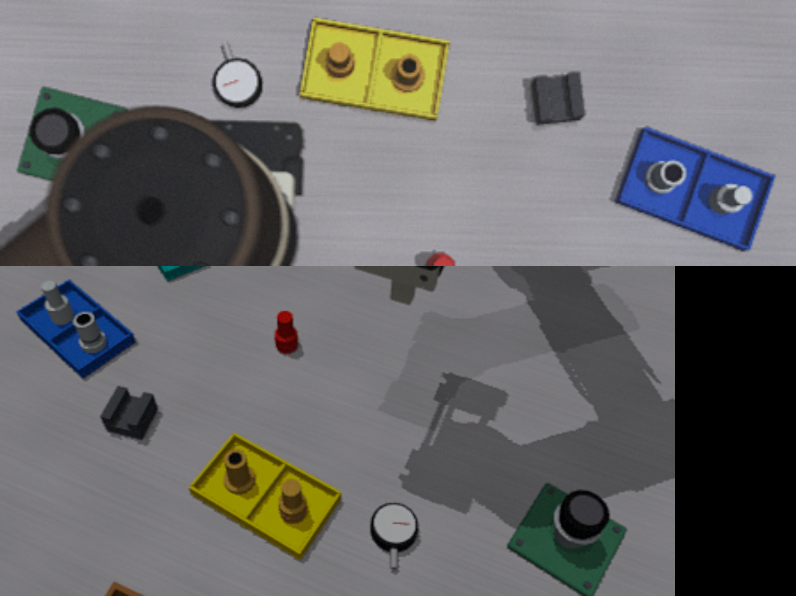

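All four metal parts are upright in the right trays, and the sleeve is in the cup (top view about (125,203), prediction (124.5,203.4)). One close crop to check that it's upright.

Run:
```python
from plant import *
from h import *
import cv2
s=snapshot("scene"); f=s["frame"][:,:,::-1].copy()
a=cv2.resize(f[290:390,440:540],(600,600),interpolation=cv2.INTER_CUBIC)
for z,c in((.075,(0,255,255)),(.061,(0,255,0)),(.048,(0,0,255))):
    r=.024 if z>.05 else .0265
    p=np.array([(proj("scene",[.542+r*np.cos(t),.3601+r*np.sin(t),z])-[440,290])*6 for t in np.linspace(0,6.3,60)])
    cv2.polylines(a,[p.astype(np.int32)],True,c,1)
a=cv2.convertScaleAbs(a,alpha=1.8)
cv2.imwrite("pics/g6.png",a)
```

```text
(no output)
```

View pics/g6.png

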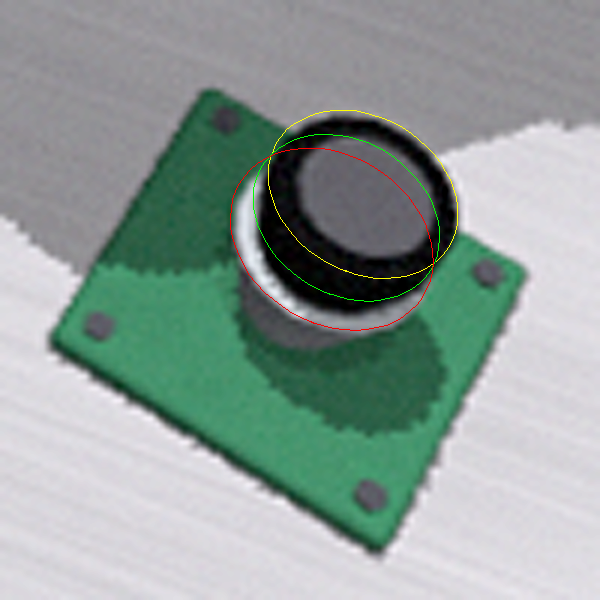

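The overlay for a seated, upright sleeve matches the image to within a pixel. Handing in.

```bash
python3 -c "
from plant import *
print(close_job())"
```

```text
the job is handed in; nothing more can be done
None
```

I handed the job in at about 24 s of the 128 s allowed, with no verdict shown: both brass parts stand upright in the yellow tray, both steel parts upright in the blue tray, and the sleeve sits upright in the cup after only a few newtons of contact. Everything is released, and the V-block and dial gauge were not touched.

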